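# Fit the sprung dust cap on the bench inspection camera

## Task

Put the dust cap on the upward-looking inspection camera: pinch its two yellow tabs together, fit it into the lens rim, push it down gently against the rubber seal, and let the tabs spring out under the rim so that it is locked on and level. Find the opening by light touch, as its slide may stand off the middle; never press hard on the camera (stay well under 20 N), and leave the jars and the steel block where they are.

Things in the scene. Friction and masses are not known exactly. Their poses are not given: they have to be found in the camera images.
- cap_grip (a point): Loose centre-pinch dust cap, about 75 g, upright on the bench on its plug: orange disc with two upright yellow finger tabs on top. Point on the cap's axis half-way up the tabs, 28 above its underside. z up; the tabs face each other along y: outer faces 36 apart when free, each 18 wide, 26 tall. Pinched along y they slide in 7 each (3 N to start, 10 N at the stop) to 22 apart. All in mm.
- cap_disc (a point): Centre of the underside of the cap's disc (diameter 66, 4 thick), 17 below cap_grip. Below it is a black plug, diameter 45, 11 long, lower edge chamfered 1. Fingers pinching low down can press on the disc's top, which reaches 15 beyond each free tab. When the cap is locked on, this point is about 2.5 above the camera rim. (mm)
- tab_l (a joint): Yellow tab on the cap's +y side: 0 = sprung fully out, 0.007 = pinched fully in (m). It carries a tooth low on the plug, 3 thick, its top 6.5 below the disc's underside, reaching 28.5 from the axis when out (too wide for the lens opening) and 21.5 when pinched in (inside the plug's outline).
- tab_r (a joint): Yellow tab on the cap's -y side, otherwise the same as tab_l.
- camera_base: Fixed dark steel base plate of the inspection camera, 116 x 84 x 16; origin at the centre of its underside, on the bench. On its two rails along its x axis stands a grey housing, 74 x 70, with a round upright lens barrel, outer diameter 68. The housing is locked on the rails, off the middle along x by an unmeasured 0 to 13 either way; across (y) it is centred. (mm)
- camera_mid (a point): Point fixed on the base's middle axis, 80 above the bench, level with the barrel's aluminium rim; x along the rails. The centre of the lens opening lies at this height, anywhere up to 13 from here along +x or -x. The opening has diameter 48; the rim's lip is 4 thick, and under it is a groove, diameter 61, for the cap's teeth; 18 below the rim is the glass. (mm)
- seal_level (a point): Point 3.5 above camera_mid, level with the top of the black rubber sealing ring (inner diameter 49, outer 66) on the rim. The ring yields straight down as one piece: 2 N to start, 1.5 N more per mm, hard after 3.5. The disc rests on it; pushed down at least 1 against it, the teeth are below the lip and can spring out; the seal then holds the cap up against the lip. (mm)
- flux_mid (a point): Blue-capped clear jar, 38 x 38 x 54, bystander; the point is its centre. (mm)
- pickle_mid (a point): Black-capped clear jar, 44 x 44 x 47, bystander; the point is its centre. (mm)
- block_mid (a point): Small flat steel block, 60 x 60 x 18, bystander; the point is its centre. (mm)
Mind the look-alikes: they are no part of the job. Of the things like the part that bears cap_grip, leave any that is green; of the rest the larger one is meant.

How it is judged (in metres and radians):
On the way, in this order (a step that is already met when the one before it is completed fails the run):
1. the cap is lifted clear of the bench with both tabs pinched in (height (world z) of cap_grip above 0.06 m and value of joint each of tab_l, tab_r above 0.004 m), for 0.1 s.
2. the cap's plug is in the opening down past the seal with both tabs pinched in (z of cap_grip in the frame of camera_mid below 0.0205 m and horizontal distance between cap_grip and camera_mid below 0.017 m and value of joint each of tab_l, tab_r above 0.004 m), for 0.05 s.
At the end, for the whole second after the job is handed in: The cap sits level (within 0.06 rad) in the lens opening, within 17 mm of the base's middle axis, its disc held down on the seal (grip point 15 to 20.8 mm above the rim height), both tabs sprung out to within 2 mm of fully out so that the teeth lie under the lip, and so it stays (z of cap_grip in the frame of camera_mid between 0.015 and 0.0208 m and horizontal distance between cap_grip and camera_mid below 0.017 m and angle between cap_grip's own z axis and vertical below 0.06 rad and value of joint each of tab_l, tab_r below 0.002 m); the robot touches nothing.
It fails at once if the cap is pressed on the camera with more than 20 N (contact force between dust_cap and camera_base above 20 N).
It fails at once if the robot pushes the camera itself with more than 15 N (contact force between any of the fingers, the arm and camera_base above 15 N).
It fails at once if a jar or the steel block is shifted by more than 20 mm (distance of any of flux_mid, pickle_mid, block_mid from where it was at the start of the episode above 0.02 m).
It also fails if it takes over 61 s, if anything falls off the work surface, if the arm or the gripper's body presses on something with over 40 N, if the wrist force passes 120 N, or if a joint passes its speed limit or range.

## Robot

A 6-joint arm with a two-finger parallel gripper is mounted at the origin on a cart in front of the work surface, level with it; the furniture and walls round the work are solid. World frame = base frame: x ahead of the robot, y to its left, z up, the work surface at z = 0. Lengths are in m, angles in degrees, forces in N, time in s.
With the tool pointing down it reaches from about 0.375 to 0.9 m from the base axis. Payload 3.1 kg.
Tool frame: the origin (TCP) lies between the finger pads; the fingertips stand 22 mm ahead of it and the grasp point (between the pads) lies 3 mm ahead of it (bot.tip_extent is the distance from the TCP to the fingertips, in m); y points along the fingers, z is the direction in which the jaws open and shut, and the axes are right-handed (so a half turn about y gives the same grasp; the last joint's range is limited). The gripper opens to 87 mm and grips with 3 to 60 N. Pads are 19 mm wide; open, the fingers measure 117 mm over their backs; the gripper's body (75 mm by 190 mm) begins 51 mm behind the grasp point.
Start: joints at [65.632, 30.224, 82.088, -0, 67.689, -10.227], TCP at [0.153, 0.606, 0.245] pointing down, gripper open.
Joint ranges: [-176.69, 176.69], [-43.24, 126.21], [12.49, 139.97], [-82, 262], [0, 151.66], [-163.58, 163.58]. Speed limits (degrees/s): [159.86, 159.86, 180, 180, 180, 180].

## Interface

Orientations are given as a 3x3 rotation matrix whose columns are the frame's x, y, z axes.
In Python, from rig import bot, eyes, models gives the robot as it stands. The module is installed in compiled form; this text tells all that it offers.
- The arm moves only by the tool arm_command, never from a script. Its arguments are lists of equal length, an entry for each row: "translation": the shift along the tool's x, y, z each as a share of 0.08 m, from -1 to 1, a list of three; "rotation": the turn, a rotation vector about the tool's x, y, z each as a share of 60 degrees, from -1 to 1, a list of three; "grip": the closure, from -1 (fully open) to 1 (shut), so that 0 is half open. In form: {"translation": [[x, y, z], ...], "rotation": [[rx, ry, rz], ...], "grip": [grip, ...]}. A call has 1 to 5 rows; each row is the pose to reach, as a shift and turn from the pose commanded when the call began, along the tool's axes at that moment; what a row does not reach only later rows make up. A row lasts 1/10 s, in which the tool goes at most 50 mm and 8.59 degrees, less where a joint would pass 70% of its speed; a pose out of reach is approached as far as the arm can. A call with a number of a shift or a turn outside -1 to 1 is refused whole. A call with a gripper value outside its range is refused whole. The fingers move at their own pace and stop on an object; the grip force is fixed at half the most. Time passes only in rows, so rows that repeat a pose let the fingers close. It gives the time, the measured TCP pose, the force and the opening at its end, in the units of the state.
- bot.read_state(): the state, without advancing time (a new reading comes with each control period).
- eyes.capture(name): name is "scene" or "top" or "wrist"; returns a dict with "image" (384x512x3 uint8, blue, green, red), "mtx" (3x3 intrinsics, pixels), "rvec" (rotation vector, rad) and "tvec" (3), from world to camera coordinates, as OpenCV has them; the wrist camera has in their place "hand_eye" (4x4, takes a point from camera to tool coordinates, whose origin is the TCP and whose axes are the tool frame's). Camera axes: x right, y down, z forward; pixel columns grow to the right and rows downward; lengths in m; the calibration is good to about 2 mm. A picture is of the moment at which its call begins: read the wrist's pose just before it. There is no depth.
- bot.hand_in(): hands the job in, once; it reports no verdict.
Trained networks look in the newest picture that a camera, given by its name, has taken for a name from the list of things; names that differ only in an ending like _2 or _b are one class to them, and where a whole thing is asked for, a point or a joint stands for the part that bears it (a point fixed in the world has none). Each returns a list of dicts, best first, with "conf" (0 to 1); they miss things now and then, are a little off and sometimes report something else, mostly with a low value. They report only what shows in the picture. A call takes as long as a camera call. They do not tell look-alikes from the thing itself.
- models.recognise(camera, thing): "extent" ([left, top, right, bottom] as shares, 0 to 1, of the picture: columns of its width, rows of its height, round what is visible of it).
- models.spot_point(camera, thing): "point" ([column, row] as shares, 0 to 1, of the picture: columns of its width, rows of its height: a listed point, or the origin of a listed thing).
The state is a dict: "time_s": time; "joint_positions": joint angles; "qvel": joint speeds; "tau": joint torques, N m; "position": TCP position; "tcp_rot": TCP orientation; "force": force on the tool from outside, world axes, zero at the start; "moment": the same for the moment, N m; "opening": opening from 0.0 (shut) to 1.0 (fully open).
Only numpy, scipy, OpenCV 4.12 (cv2) and the standard library are available. Lean on these libraries where they do the work, as an engineer would, in place of code of your own. Each camera call takes 0.05 s, during which the arm holds its last target. There are 200 camera calls.

## Working session

There is one attempt and no reset: what is moved stays moved. The work goes in short steps, Python scripts to look and compute and a tool call to move; the robot and the scene stay as the last step left them, time stands still between calls to the robot, and variables do not carry over. Pictures are saved under pics/ and viewed, about 8 in all and at most 12, crops included, and the job is handed in when it is done.

Besides the shell and the picture viewer there is one more tool, called as name(argument=value, ...), one argument or row to a line, values as JSON. arm_command: Moves the arm, as the interface text tells. Shift numbers are shares of 0.08 m and turn numbers shares of 60 degrees, none past 1 either way. Its arguments: {"type":"object","properties":{"translation":{"type":"array"},"rotation":{"type":"array"},"grip":{"type":"array"}},"required":["translation","rotation","grip"]}

```bash
mkdir -p pics; cat > h.py <<'E'
import numpy as np, cv2
from rig import bot, eyes, models
def cam(name):
    s=bot.read_state(); c=eyes.capture(name)
    if 'rvec' in c:
        R=cv2.Rodrigues(np.array(c['rvec'],float))[0]; t=np.array(c['tvec'],float).ravel()
        Rw=R.T; o=-R.T@t
    else:
        H=np.array(c['hand_eye']); T=np.array(s['tcp_rot']); 
        Rw=T@H[:3,:3]; o=np.array(s['position'])+T@H[:3,3]
    return c['image'],np.array(c['mtx']),Rw,o
def ray(cm,uv):
    _,K,Rw,o=cm; d=Rw@np.linalg.inv(K)@np.array([uv[0],uv[1],1.]); return o,d
def atz(cm,uv,z):
    o,d=ray(cm,uv); return o+d*(z-o[2])/d[2]
def proj(cm,p):
    _,K,Rw,o=cm; q=K@(Rw.T@(np.array(p)-o)); return q[:2]/q[2]
Z=dict(cap_grip=.028,cap_disc=.011,camera_mid=.08,seal_level=.0835,flux_mid=.027,pickle_mid=.0235,block_mid=.009,camera_base=0)
E
python3 - <<'E'
from h import *
s=bot.read_state(); print(s['time_s'],s['position'],np.round(s['tcp_rot'],3).tolist(),s['force'],bot.tip_extent)
for n in ('scene','top'):
    cm=cam(n); cv2.imwrite(f'pics/{n}0.png',cv2.resize(cm[0],(768,576)))
    print(n,cm[3].round(3))
    for k in Z:
        for r in models.spot_point(n,k)[:4]:
            uv=np.array(r['point'])*[512,384]; print(k,round(r['conf'],2),uv.round(0),atz(cm,uv,Z[k]).round(4))
E
```

```text
0.0 [0.15239497 0.60544249 0.24358531] [[0.97, -0.001, 0.244], [-0.244, -0.002, 0.97], [-0.0, -1.0, -0.002]] [-0.73789921  0.34428393  0.96103377] 0.022
scene [ 0.049 -0.183  0.798]
cap_grip 0.94 [238. 230.] [0.435  0.1792 0.028 ]
cap_grip 0.84 [345. 294.] [ 0.4568 -0.119   0.028 ]
cap_grip 0.54 [273. 216.] [0.5271 0.1383 0.028 ]
cap_grip 0.33 [195. 187.] [0.4683 0.3668 0.028 ]
cap_disc 0.67 [238. 236.] [0.4299 0.1747 0.011 ]
cap_disc 0.58 [338. 296.] [ 0.4502 -0.1083  0.011 ]
cap_disc 0.51 [276. 223.] [0.5241 0.1254 0.011 ]
cap_disc 0.47 [198. 205.] [0.4371 0.3258 0.011 ]
camera_mid 0.95 [194. 188.] [0.4375 0.3295 0.08  ]
seal_level 0.81 [195. 187.] [0.4384 0.3264 0.0835]
seal_level 0.59 [240. 232.] [0.4071 0.1466 0.0835]
flux_mid 0.52 [176. 143.] [0.559  0.5419 0.027 ]
pickle_mid 0.63 [186. 153.] [0.5523 0.4885 0.0235]
pickle_mid 0.63 [206. 150.] [0.5991 0.4489 0.0235]
block_mid 0.64 [206. 152.] [0.6026 0.4555 0.009 ]
camera_base 0.63 [198. 202.] [0.4489 0.3391 0.    ]
top [0.134 0.31  1.266]
cap_grip 0.95 [386. 191.] [ 0.4624 -0.117   0.028 ]
cap_grip 0.55 [284. 221.] [0.4368 0.1734 0.028 ]
cap_disc 0.98 [383. 194.] [ 0.4598 -0.1105  0.011 ]
cap_disc 0.89 [283. 223.] [0.4367 0.1769 0.011 ]
cap_disc 0.5 [289. 185.] [0.5388 0.1368 0.011 ]
camera_mid 0.88 [222. 225.] [0.4449 0.3368 0.08  ]
seal_level 0.84 [221. 227.] [0.4399 0.3396 0.0835]
flux_mid 0.81 [132. 202.] [0.5703 0.563  0.027 ]
pickle_mid 0.53 [163. 203.] [0.5514 0.4829 0.0235]
block_mid 0.73 [173. 185.] [0.6037 0.4511 0.009 ]
block_mid 0.69 [160. 205.] [0.5528 0.4934 0.009 ]
camera_base 0.68 [223. 235.] [0.4385 0.3401 0.    ]
```

View pics/scene0.png

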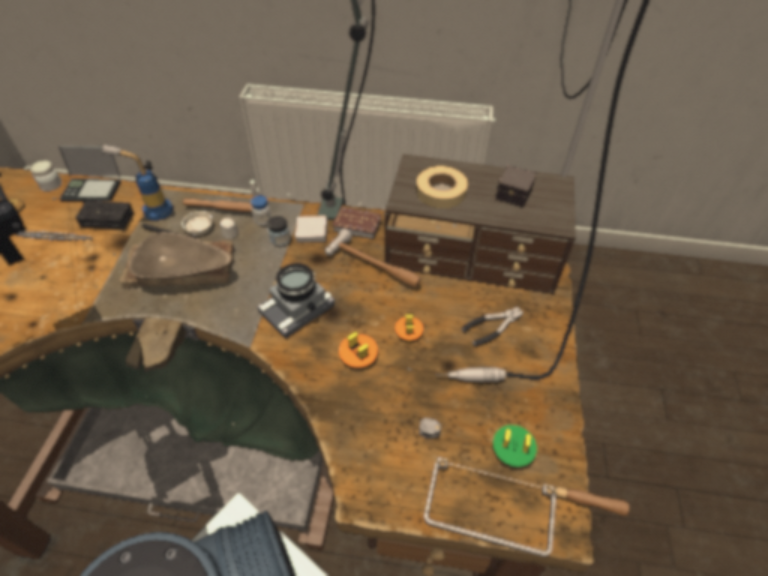

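View pics/top0.png

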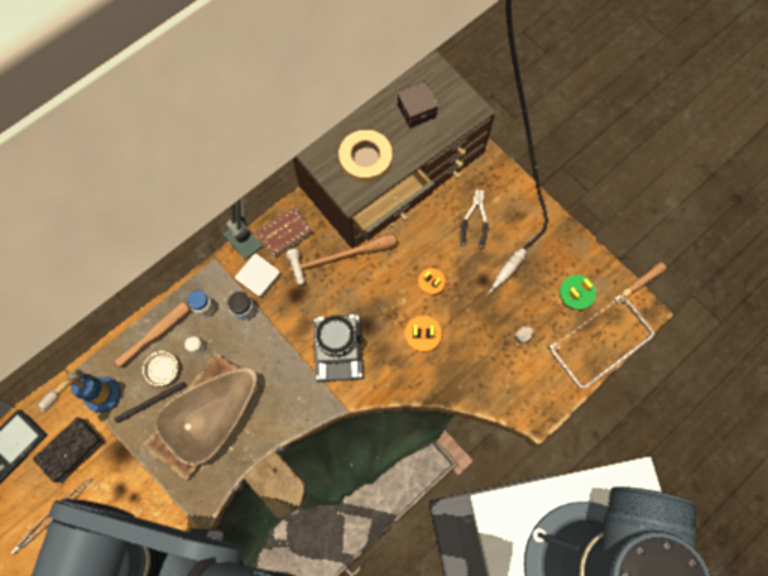

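The candidates for the cap, by pixel in the top view, are:
- large orange at (424,333)
- small orange at (431,280)
- green at (578,292)

I choose the large orange one, near (0.436, 0.175). The camera is at top (338,340), with its rails roughly along world x and the housing shifted towards +x. I'm moving there for a closer look.

arm_command(
  translation=[
    [0.5,0,-0.3],
    [1,0,-0.6],
    [1,0,-0.6],
  ],
  rotation=[
    [0,-0.12,0],
    [0,-0.235,0],
    [0,-0.235,0],
  ],
  grip=[-1,-1,-1],
)

```text
time_s: 1.2
position: [0.2216, 0.5367, 0.2444]
tcp_rot: [[1.0, 0.001, 0.003], [-0.003, -0.003, 1.0], [0.001, -1.0, -0.003]]
force: [-0.3, 0.8, 0.2]
opening: 1.0
```

arm_command(
  translation=[
    [0.5,0,-0.5],
    [1,0,-1],
    [1,0,-1],
  ],
  rotation=[
    [0,0,0],
    [0,0,0],
    [0,0,0],
  ],
  grip=[-1,-1,-1],
)

```text
time_s: 1.5
position: [0.3009, 0.4578, 0.2447]
tcp_rot: [[1.0, 0.001, 0.005], [-0.005, -0.001, 1.0], [0.001, -1.0, -0.001]]
force: [-0.9, 0.5, 0.3]
opening: 0.997
```

arm_command(
  translation=[
    [0.5,0,-0.5],
    [1,0,-1],
    [1,0,-1],
  ],
  rotation=[
    [0,0,0],
    [0,0,0],
    [0,0,0],
  ],
  grip=[-1,-1,-1],
)

```text
time_s: 1.8
position: [0.3813, 0.3781, 0.2448]
tcp_rot: [[1.0, 0.002, 0.005], [-0.005, 0.0, 1.0], [0.002, -1.0, 0.0]]
force: [0.4, 0.1, 0.6]
opening: 1.002
```

arm_command(
  translation=[
    [0.2,0,-0.5],
    [0.4,0,-0.9],
    [0.4,0,-0.9],
    [0.4,0,-0.9],
  ],
  rotation=[
    [0,0,0],
    [0,0,0],
    [0,0,0],
    [0,0,0],
  ],
  grip=[-1,-1,-1,-1],
)

```text
time_s: 2.2
position: [0.4103, 0.3083, 0.2447]
tcp_rot: [[1.0, -0.0, 0.003], [-0.003, 0.001, 1.0], [-0.0, -1.0, 0.001]]
force: [-0.9, 0.9, 0.7]
opening: 1.004
```

```bash
python3 - <<'E'
from h import *
s=bot.read_state(); print(s['time_s'],s['position'],np.round(s['tcp_rot'],3).tolist(),s['force'])
cm=cam('wrist'); cv2.imwrite('pics/w1.png',cv2.resize(cm[0],(768,576))); print(cm[3],cm[2].round(2).tolist())
for k in ('cap_grip','cap_disc','tab_l','camera_mid','camera_base'):
    for r in models.spot_point('wrist',k)[:3]:
        uv=np.array(r['point'])*[512,384]; print(k,round(r['conf'],2),uv.round(0),atz(cm,uv,Z.get(k,.03)).round(4))
E
```

```text
2.2 [0.4103106  0.30832719 0.24467849] [[1.0, -0.0, 0.003], [-0.003, 0.001, 1.0], [-0.0, -1.0, 0.001]] [-0.93749815  0.92882076  0.67725443]
[0.34518657 0.30805215 0.38593305] [[0.0, 0.97, 0.24], [1.0, -0.0, 0.0], [0.0, 0.24, -0.97]]
cap_grip 0.91 [130. 191.] [0.4336 0.1752 0.028 ]
cap_disc 0.63 [138. 191.] [0.4374 0.1782 0.011 ]Traceback (most recent call last):
  File "<stdin>", line 5, in <module>
ValueError: it knows: block_mid, camera_base, camera_mid, cap_disc, cap_grip, flux_mid, pickle_mid, seal_level
```

```bash
python3 - <<'E'
from h import *
cm=cam('wrist')
for k in ('camera_mid','seal_level','camera_base','cap_grip'):
    for r in models.spot_point('wrist',k)[:3]:
        uv=np.array(r['point'])*[512,384]; print(k,round(r['conf'],2),uv.round(0),atz(cm,uv,Z.get(k,.03)).round(4))
E
```

```text
camera_mid 0.75 [284. 217.] [0.4454 0.337  0.08  ]
seal_level 0.71 [279. 217.] [0.4441 0.3318 0.0835]
camera_base 0.96 [277. 197.] [0.4471 0.3351 0.    ]
cap_grip 0.68 [133. 192.] [0.4343 0.179  0.028 ]
cap_grip 0.47 [137. 189.] [0.4312 0.1839 0.028 ]
```

View pics/w1.png

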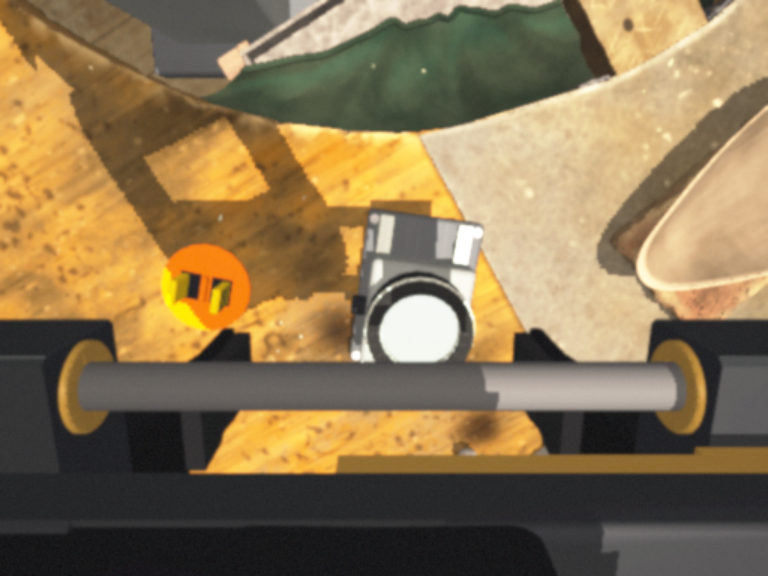

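The wrist view confirms the large orange cap at (205,288), with its tabs at (180,286) and (221,296). The lens rim is at about (418,330). I'm moving over the cap.

arm_command(
  translation=[
    [0.1,0,-0.5],
    [0.2,0,-1],
    [0.2,0,-1],
  ],
  rotation=[
    [0,0,0],
    [0,0,0],
    [0,0,0],
  ],
  grip=[-1,-1,-1],
)

```text
time_s: 2.9
position: [0.4269, 0.2249, 0.2445]
tcp_rot: [[1.0, -0.0, 0.004], [-0.004, -0.002, 1.0], [-0.0, -1.0, -0.002]]
force: [-0.1, 0.2, -0.1]
opening: 1.0
```

arm_command(
  translation=[
    [0.1,0,-0.5],
    [0.1,0.5,-0.65],
    [0.1,0.5,-0.65],
    [0.1,0.5,-0.65],
  ],
  rotation=[
    [0,0,0],
    [0,0,0],
    [0,0,0],
    [0,0,0],
  ],
  grip=[-1,-1,-1,-1],
)

```text
time_s: 3.3
position: [0.4336, 0.1764, 0.2044]
tcp_rot: [[1.0, -0.002, 0.001], [-0.001, 0.0, 1.0], [-0.002, -1.0, 0.0]]
force: [0.6, 0.3, 0.5]
opening: 1.001
```

```bash
python3 - <<'E'
from h import *
s=bot.read_state(); print(s['time_s'],s['position'],s['force'])
cm=cam('wrist'); im=cm[0]
for k in ('cap_grip','cap_disc'):
    for r in models.spot_point('wrist',k)[:2]:
        uv=np.array(r['point'])*[512,384]; print(k,round(r['conf'],2),uv.round(0),atz(cm,uv,Z[k]).round(4))
u,v=proj(cm,(.436,.177,.028)).astype(int); print(u,v)
c=im[max(0,v-90):v+90,max(0,u-120):u+120]; cv2.imwrite('pics/w2.png',cv2.resize(c,None,fx=3,fy=3,interpolation=cv2.INTER_CUBIC))
hsv=cv2.cvtColor(c,cv2.COLOR_BGR2HSV); off=np.array([max(0,u-120),max(0,v-90)])
m=cv2.inRange(hsv,(24,130,60),(35,255,255)); n,l,st,ce=cv2.connectedComponentsWithStats(m)
for i in range(1,n):
    if st[i,4]>40: print('yel',st[i],(ce[i]+off).round(1),atz(cm,ce[i]+off,.041)[:2].round(4))
m=cv2.inRange(hsv,(4,150,60),(35,255,255)); n,l,st,ce=cv2.connectedComponentsWithStats(m)
i=1+np.argmax(st[1:,4]); print('disc',st[i],(ce[i]+off))
p=max(cv2.findContours((l==i).astype(np.uint8),0,1)[0],key=cv2.contourArea); p=cv2.convexHull(p); e=cv2.fitEllipse(p); print(e, atz(cm,np.array(e[0])+off,.015))
E
```

```text
3.3 [0.4336444  0.17640378 0.20439225] [0.59150568 0.28677556 0.47990091]
cap_grip 0.81 [257. 178.] [0.4344 0.1791 0.028 ]
cap_grip 0.79 [217. 272.] [0.5301 0.1381 0.028 ]
cap_disc 0.97 [256. 178.] [0.4377 0.1775 0.011 ]
cap_disc 0.95 [222. 269.] [0.5363 0.1416 0.011 ]
255 179
yel [195  21  22  17 117] [338.5 118.9] [0.3794 0.2491]
yel [ 97  69  27  39 627] [246.1 176.5] [0.43   0.1688]
yel [134  89   8  19 103] [272.4 187.1] [0.4399 0.1926]
yel [123 130  19  14  93] [267.4 225.4] [0.4766 0.1883]
yel [109 141  12   9  64] [249.3 234.7] [0.4857 0.1714]
disc [    0     0   240   153 29709] [250.49059208 158.32565889]
((106.64857482910156, 55.68735122680664), (207.37037658691406, 281.88885498046875), 77.89165496826172) [0.40424629 0.16416541 0.015     ]
```

View pics/w2.png

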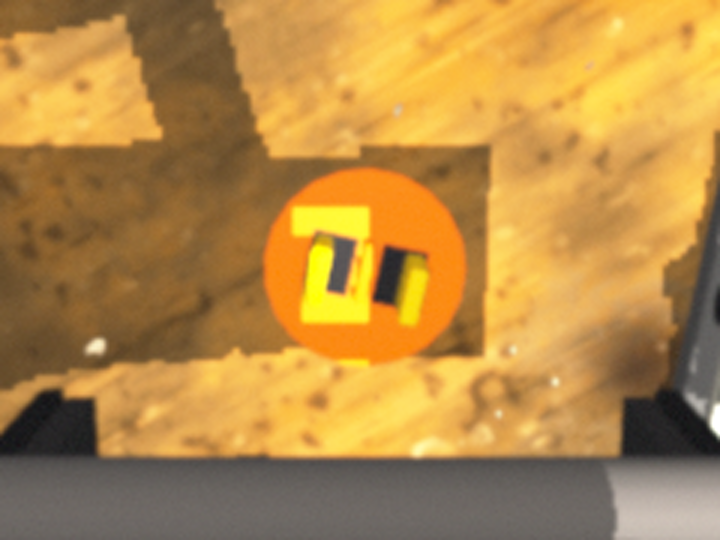

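The crop shows the large orange disc centred at pixel (256,178), which puts the cap at about (0.437, 0.178). The tab axis is turned about 11° from y towards +x. It's the larger cap (the smaller is at (217,272)). I'm rotating and descending.

arm_command(
  translation=[
    [0.04,0.4,0.02],
    [0.04,0.8,0.02],
    [0.04,1,0.02],
    [0.04,1,0.02],
  ],
  rotation=[
    [0,0.1,0],
    [0,0.18,0],
    [0,0.18,0],
    [0,0.18,0],
  ],
  grip=[-1,-1,-1,-1],
)

```text
time_s: 3.85
position: [0.4366, 0.1781, 0.1236]
tcp_rot: [[0.982, -0.003, 0.187], [-0.187, -0.0, 0.982], [-0.003, -1.0, -0.001]]
force: [-0.6, 0.1, 0.8]
opening: 0.998
```

```bash
python3 - <<'E'
from h import *
s=bot.read_state(); print(s['time_s'],s['position'],s['force'])
cm=cam('wrist'); im=cm[0]
for k in ('cap_grip','cap_disc'):
    for r in models.spot_point('wrist',k)[:2]:
        uv=np.array(r['point'])*[512,384]; print(k,round(r['conf'],2),uv.round(0),atz(cm,uv,Z[k]).round(4))
cv2.imwrite('pics/w3.png',cv2.resize(im[60:260,130:380],None,fx=3,fy=3,interpolation=cv2.INTER_CUBIC))
E
```

```text
3.85 [0.43663393 0.17810595 0.12363305] [-0.62320641  0.09693727  0.80060957]
cap_grip 0.88 [255. 199.] [0.4359 0.1782 0.028 ]
cap_grip 0.71 [227. 320.] [0.5278 0.1388 0.028 ]
cap_disc 0.86 [254. 198.] [0.4391 0.1771 0.011 ]
cap_disc 0.76 [231. 314.] [0.5333 0.1392 0.011 ]
```

View pics/w3.png

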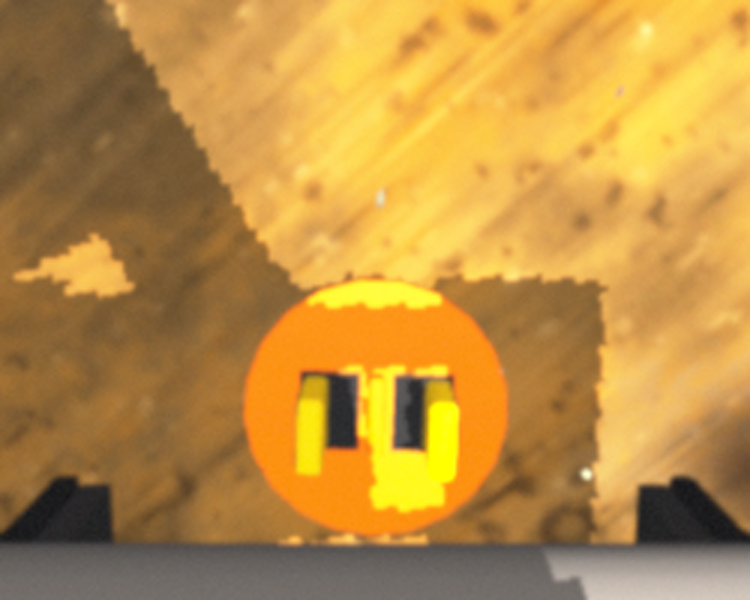

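The tabs now sit level in the picture at (312,425) and (440,430), centred between the fingers. I'm descending to TCP z≈0.040 and pinching.

arm_command(
  translation=[
    [0.01,0.35,0],
    [0.01,0.7,0],
    [0.01,0.9,0],
    [0.01,1,0],
    [0.01,1,0],
  ],
  rotation=[
    [0,0,0],
    [0,0,0],
    [0,0,0],
    [0,0,0],
    [0,0,0],
  ],
  grip=[-1,-1,-1,-1,-1],
)

```text
time_s: 4.5
position: [0.4387, 0.1774, 0.0448]
tcp_rot: [[0.982, 0.001, 0.188], [-0.188, 0.0, 0.982], [0.001, -1.0, 0.0]]
force: [0.2, -0.2, -0.5]
opening: 1.005
```

arm_command(
  translation=[
    [0,0.03,0],
    [0,0.03,0],
    [0,0.03,0],
    [0,0.03,0],
    [0,0.03,0],
  ],
  rotation=[
    [0,0,0],
    [0,0,0],
    [0,0,0],
    [0,0,0],
    [0,0,0],
  ],
  grip=[-1,-0.3,0.1,0.3,0.5],
)

```text
time_s: 5.0
position: [0.4384, 0.1773, 0.0425]
tcp_rot: [[0.982, 0.001, 0.188], [-0.188, 0.0, 0.982], [0.001, -1.0, 0.0]]
force: [1.1, 0.0, -0.2]
opening: 0.721
```

arm_command(
  translation=[
    [0,0,0],
    [0,0,0],
    [0,0,0],
    [0,0,0],
    [0,0,0],
  ],
  rotation=[
    [0,0,0],
    [0,0,0],
    [0,0,0],
    [0,0,0],
    [0,0,0],
  ],
  grip=[0.6,0.8,1,1,1],
)

```text
time_s: 5.5
position: [0.4382, 0.1773, 0.0422]
tcp_rot: [[0.982, 0.0, 0.188], [-0.188, 0.0, 0.982], [0.0, -1.0, 0.0]]
force: [-0.3, -0.1, 2.1]
opening: 0.268
```

arm_command(
  translation=[
    [0,0,0],
    [0,0,0],
    [0,-0.2,0],
    [0,-0.5,0],
    [0,-0.5,0],
  ],
  rotation=[
    [0,0,0],
    [0,0,0],
    [0,0,0],
    [0,0,0],
    [0,0,0],
  ],
  grip=[1,1,1,1,1],
)

```text
time_s: 6.0
position: [0.4396, 0.1775, 0.0838]
tcp_rot: [[0.982, 0.004, 0.188], [-0.188, 0.001, 0.982], [0.004, -1.0, 0.001]]
force: [0.1, 0.8, -0.9]
opening: 0.236
```

arm_command(
  translation=[
    [0,-0.5,0],
    [0,-1,0],
    [0,-1,0],
  ],
  rotation=[
    [0,0,0],
    [0,0,0],
    [0,0,0],
  ],
  grip=[1,1,1],
)

```text
time_s: 6.3
position: [0.441, 0.1778, 0.1652]
tcp_rot: [[0.982, 0.009, 0.188], [-0.188, 0.001, 0.982], [0.008, -1.0, 0.003]]
force: [0.5, 0.0, -1.3]
opening: 0.237
```

arm_command(
  translation=[
    [-0.3,-0.3,0.4],
    [-0.5,-0.7,0.7],
    [-0.5,-0.7,0.7],
    [-0.5,-0.7,0.7],
  ],
  rotation=[
    [0,0,0],
    [0,0,0],
    [0,0,0],
    [0,0,0],
  ],
  grip=[1,1,1,1],
)

```text
time_s: 6.7
position: [0.4091, 0.2399, 0.2174]
tcp_rot: [[0.982, -0.0, 0.186], [-0.186, -0.001, 0.982], [-0.0, -1.0, -0.001]]
force: [-0.5, -0.1, -1.2]
opening: 0.236
```

```bash
python3 - <<'E'
from h import *
s=bot.read_state(); print(s['time_s'],s['position'],s['force'],s['opening'])
cm=cam('wrist'); im=cm[0]; np.savez('w4.npz',im=im,K=cm[1],R=cm[2],o=cm[3])
for k in ('camera_mid','camera_base','seal_level'):
    for r in models.spot_point('wrist',k)[:2]:
        uv=np.array(r['point'])*[512,384]; print(k,round(r['conf'],2),uv.round(0),atz(cm,uv,Z[k]).round(4))
cv2.imwrite('pics/w4.png',cv2.resize(im,(768,576),interpolation=cv2.INTER_CUBIC))
E
```

```text
6.7 [0.40906673 0.23991721 0.21737954] [-0.45110692 -0.14772621 -1.15229986] 0.2357209238859322
camera_mid 0.65 [374. 205.] [0.4434 0.3358 0.08  ]
camera_mid 0.34 [346. 187.] [0.4233 0.3142 0.08  ]
camera_base 0.93 [345. 184.] [0.4429 0.3318 0.    ]
seal_level 0.67 [369. 209.] [0.4446 0.3302 0.0835]
```

View pics/w4.png

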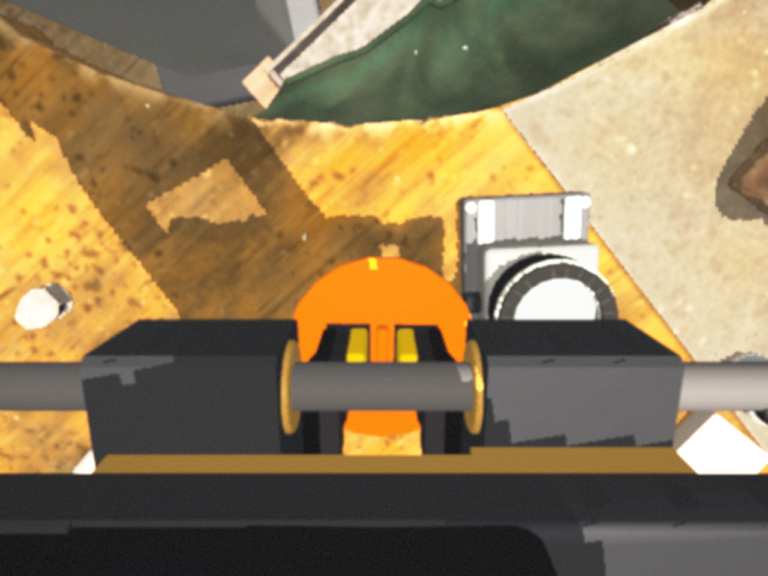

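arm_command(
  translation=[
    [0.4,0,0.1],
    [0.75,0,0.2],
    [0.75,0,0.2],
    [0.75,0,0.2],
  ],
  rotation=[
    [0,0,0],
    [0,0,0],
    [0,0,0],
    [0,0,0],
  ],
  grip=[1,1,1,1],
)

```text
time_s: 7.3
position: [0.4713, 0.2432, 0.2168]
tcp_rot: [[0.982, -0.003, 0.19], [-0.19, -0.001, 0.982], [-0.003, -1.0, -0.001]]
force: [-0.4, -0.9, -1.4]
opening: 0.235
```

```bash
python3 - <<'E'
from h import *
s=bot.read_state(); print(s['time_s'],s['position'],s['force'],s['opening'])
cm=cam('wrist'); im=cm[0]; np.savez('w5.npz',im=im,K=cm[1],R=cm[2],o=cm[3])
for k in ('camera_mid','camera_base','seal_level'):
    for r in models.spot_point('wrist',k)[:2]:
        uv=np.array(r['point'])*[512,384]; print(k,round(r['conf'],2),uv.round(0),atz(cm,uv,Z[k]).round(4))
t=models.recognise('wrist','camera_base')[0]; print(t)
u,v=proj(cm,(.446,.334,.08)).astype(int); u0,v0=max(0,u-100),max(0,v-75); print(u0,v0)
c=cv2.resize(im[v0:v0+150,u0:u0+200],None,fx=4,fy=4,interpolation=cv2.INTER_CUBIC)
a=np.linspace(0,2*np.pi,90)
for r,z,col in((.033,.0835,(0,0,255)),(.024,.08,(255,0,0))):
  for t in a:
    p=(proj(cm,(.447+r*np.cos(t),.333+r*np.sin(t),z))-[u0,v0])*4; cv2.circle(c,tuple(p.astype(int)),1,col,-1)
cv2.imwrite('pics/w5.png',c)
E
```

```text
7.3 [0.47127278 0.24321649 0.2167797 ] [-0.35211678 -0.90454404 -1.41078912] 0.23547598155268915
camera_mid 0.92 [361. 133.] [0.4436 0.3344 0.08  ]
camera_base 0.95 [339. 129.] [0.4457 0.3359 0.    ]
seal_level 0.89 [361. 133.] [0.4433 0.3337 0.0835]
seal_level 0.52 [511. 202.] [0.523  0.4485 0.0835]
{'extent': [0.5775, 0.1646, 0.7811, 0.4789], 'conf': 0.96}
260 60
```

View pics/w5.png

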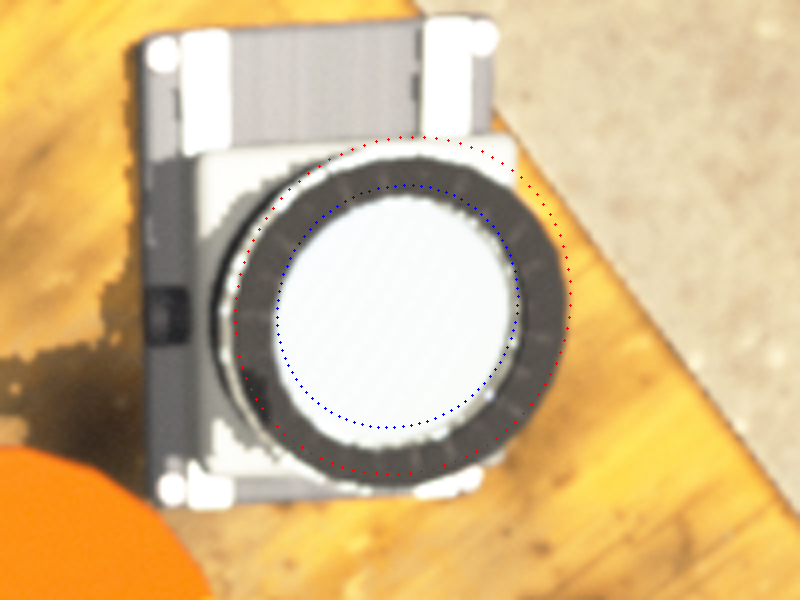

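The overlay shows the seal ring centred at crop pixel (401,322), against my guess at (403,306). So the opening is about 3 mm further along tool x. Next I'm measuring the cap's position in the hand with the same camera, so its bias cancels.

```bash
python3 - <<'E'
from h import *
from scipy.optimize import least_squares
a=np.array([.982,-.189]); b=np.array([.189,.982])
for f,tcp in(('w4',(.40907,.23992,.21738)),('w5',(.47127,.24322,.21678))):
    d=np.load(f+'.npz'); cm=(d['im'],d['K'],d['R'],d['o']); im=d['im']; tcp=np.array(tcp)
    hsv=cv2.cvtColor(im,cv2.COLOR_BGR2HSV); m=cv2.inRange(hsv,(6,200,150),(18,255,255)); m=cv2.morphologyEx(m,cv2.MORPH_OPEN,np.ones((3,3)))
    m[:150]=0; m[:,:190]=0; m[:,325:]=0
    pts=[]
    for u in range(205,308,2):
        r=np.flatnonzero(m[:,u]); 
        if len(r) and r[0]<206: pts.append((u,r[0]-.5))
    P=np.array([atz(cm,p,tcp[2]-.027)[:2]-tcp[:2] for p in pts]); T=np.c_[P@a,P@b]
    g=least_squares(lambda c:np.hypot(*(T-c[:2]).T)-.033,[0,0],loss='soft_l1',f_scale=.0005)
    g2=least_squares(lambda c:np.hypot(*(T-c[:2]).T)-c[2],[0,0,.033],loss='soft_l1',f_scale=.0005)
    print(f,len(pts),pts[0],pts[-1],'cap in tool x,z',g.x.round(4),np.abs(g.fun).mean().round(5),g2.x.round(4))
    if f=='w5':
        L=atz(cm,(360.25,140.5),.0835); print('opening',L)
        dl=L[:2]-tcp[:2]; print('opening rel TCP tool x,z',dl@a,dl@b)
E
```

```text
w4 52 (205, np.float64(193.5)) (307, np.float64(198.5)) cap in tool x,z [-0.0008 -0.0005] 0.00043 [-0.0008 -0.0005  0.033 ]
w5 52 (205, np.float64(192.5)) (307, np.float64(199.5)) cap in tool x,z [-0.0008 -0.0006] 0.00057 [-0.0005 -0.0006  0.0332]
opening [0.44915091 0.33242396 0.0835    ]
opening rel TCP tool x,z -0.03858049162611196 0.0834177862097366
```

arm_command(
  translation=[
    [-0.2,0,0.4],
    [-0.47,0,0.8],
    [-0.47,0,1],
    [-0.47,0,1],
  ],
  rotation=[
    [0,0,0],
    [0,0,0],
    [0,0,0],
    [0,0,0],
  ],
  grip=[1,1,1,1],
)

```text
time_s: 7.95
position: [0.4495, 0.3317, 0.2184]
tcp_rot: [[0.983, 0.002, 0.185], [-0.185, 0.001, 0.983], [0.002, -1.0, 0.001]]
force: [0.8, -1.0, -0.8]
opening: 0.235
```

arm_command(
  translation=[
    [0,0.3,0.05],
    [0,0.6,0.05],
    [0,0.8,0.05],
    [0,0.9,0.05],
    [0,0.9,0.05],
  ],
  rotation=[
    [0,0,0],
    [0,0,0],
    [0,0,0],
    [0,0,0],
    [0,0,0],
  ],
  grip=[1,1,1,1,1],
)

```text
time_s: 8.45
position: [0.45, 0.3326, 0.1452]
tcp_rot: [[0.982, -0.002, 0.189], [-0.189, -0.001, 0.982], [-0.002, -1.0, -0.002]]
force: [0.1, 0.0, -0.0]
opening: 0.237
```

```bash
python3 - <<'E'
from h import *
s=bot.read_state(); p=np.array(s['position']); print(s['time_s'],p,s['force'],s['opening'])
a=np.array([.982,-.189]); b=np.array([.189,.982]); d=np.array([.44915,.33242])-p[:2]
print('remaining x,z', d@a+.0008, d@b+.0006)
cm=cam('wrist'); im=cm[0]
cv2.imwrite('pics/w6.png',cv2.resize(im[100:300,130:380],None,fx=3,fy=3,interpolation=cv2.INTER_CUBIC))
E
```

```text
8.45 [0.44998596 0.33259084 0.1451882 ] [ 0.06254018  0.01605377 -0.04766613] 0.23675495569056718
remaining x,z 1.1376505022312605e-05 0.00027424292660801125
```

View pics/w6.png

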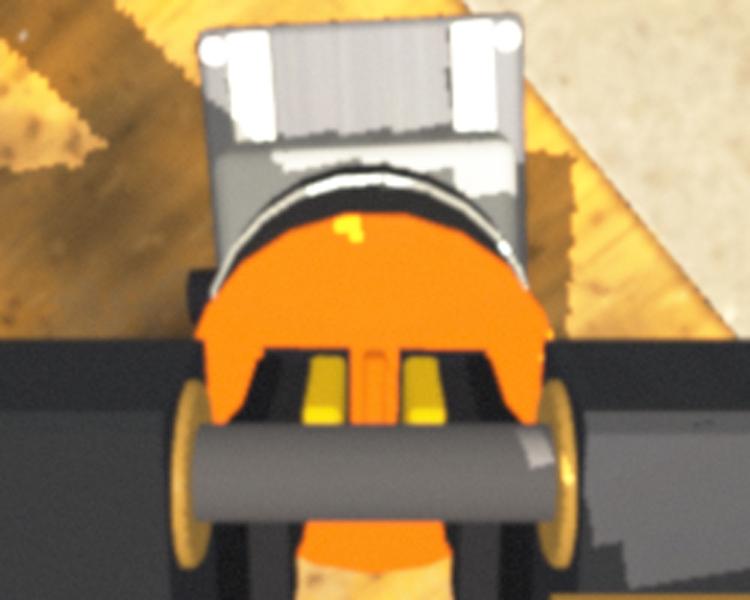

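The picture shows the disc (centre column 373) concentric with the rim arc (column ~370). I'm descending gently.

arm_command(
  translation=[
    [0,0.06,0],
    [0,0.12,0],
    [0,0.18,0],
    [0,0.2,0],
    [0,0.22,0],
  ],
  rotation=[
    [0,0,0],
    [0,0,0],
    [0,0,0],
    [0,0,0],
    [0,0,0],
  ],
  grip=[1,1,1,1,1],
)

```text
time_s: 9.0
position: [0.4502, 0.3338, 0.1284]
tcp_rot: [[0.982, -0.0, 0.188], [-0.188, -0.0, 0.982], [-0.0, -1.0, -0.0]]
force: [-0.4, -0.1, -0.3]
opening: 0.235
```

arm_command(
  translation=[
    [0,0.012,0],
    [0,0.024,0],
    [0,0.036,0],
    [0,0.036,0],
  ],
  rotation=[
    [0,0,0],
    [0,0,0],
    [0,0,0],
    [0,0,0],
  ],
  grip=[1,1,1,1],
)

```text
time_s: 9.4
position: [0.4502, 0.3338, 0.1256]
tcp_rot: [[0.982, -0.0, 0.188], [-0.188, -0.0, 0.982], [-0.0, -1.0, -0.0]]
force: [0.4, 0.3, -1.1]
opening: 0.24
```

arm_command(
  translation=[
    [0,0,-0.01],
    [0,0.012,-0.01],
    [0,0.024,-0.01],
    [0,0.024,-0.01],
  ],
  rotation=[
    [0,0,0],
    [0,0,0],
    [0,0,0],
    [0,0,0],
  ],
  grip=[1,1,1,1],
)

```text
time_s: 9.8
position: [0.45, 0.3329, 0.1236]
tcp_rot: [[0.982, -0.0, 0.188], [-0.188, -0.0, 0.982], [-0.0, -1.0, -0.0]]
force: [-0.2, 1.3, -0.4]
opening: 0.239
```

arm_command(
  translation=[
    [0,0.012,0],
    [0,0.024,0],
    [0,0.024,0],
  ],
  rotation=[
    [0,0,0],
    [0,0,0],
    [0,0,0],
  ],
  grip=[1,1,1],
)

```text
time_s: 10.1
position: [0.4501, 0.3329, 0.1217]
tcp_rot: [[0.982, -0.0, 0.188], [-0.188, -0.0, 0.982], [-0.0, -1.0, -0.0]]
force: [-0.1, 1.0, -1.3]
opening: 0.235
```

arm_command(
  translation=[
    [0,0.012,0],
    [0,0.024,0],
    [0,0.024,0],
  ],
  rotation=[
    [0,0,0],
    [0,0,0],
    [0,0,0],
  ],
  grip=[1,1,1],
)

```text
time_s: 10.4
position: [0.45, 0.333, 0.1197]
tcp_rot: [[0.982, -0.0, 0.188], [-0.188, -0.0, 0.982], [-0.0, -1.0, -0.0]]
force: [0.1, 0.2, -0.8]
opening: 0.235
```

arm_command(
  translation=[
    [0,0.012,0],
    [0,0.024,0],
    [0,0.024,0],
  ],
  rotation=[
    [0,0,0],
    [0,0,0],
    [0,0,0],
  ],
  grip=[1,1,1],
)

```text
time_s: 10.7
position: [0.4501, 0.333, 0.1179]
tcp_rot: [[0.982, -0.0, 0.188], [-0.188, -0.0, 0.982], [-0.0, -1.0, -0.0]]
force: [0.7, -0.6, -1.4]
opening: 0.234
```

The plug is below rim level with no contact force, so it's in the opening. I'm continuing down to the seal.

arm_command(
  translation=[
    [0,0.012,0],
    [0,0.024,0],
    [0,0.024,0],
  ],
  rotation=[
    [0,0,0],
    [0,0,0],
    [0,0,0],
  ],
  grip=[1,1,1],
)

```text
time_s: 11.0
position: [0.45, 0.3329, 0.1159]
tcp_rot: [[0.982, -0.0, 0.188], [-0.188, -0.0, 0.982], [-0.0, -1.0, -0.0]]
force: [0.4, -0.1, -1.0]
opening: 0.238
```

arm_command(
  translation=[
    [0,0.012,0],
    [0,0.018,0],
    [0,0.018,0],
  ],
  rotation=[
    [0,0,0],
    [0,0,0],
    [0,0,0],
  ],
  grip=[1,1,1],
)

```text
time_s: 11.3
position: [0.4502, 0.333, 0.1148]
tcp_rot: [[0.982, 0.0, 0.188], [-0.188, 0.0, 0.982], [0.0, -1.0, 0.0]]
force: [0.0, 0.1, 1.6]
opening: 0.233
```

arm_command(
  translation=[
    [0,0.006,0],
    [0,0.012,0],
    [0,0.012,0],
  ],
  rotation=[
    [0,0,0],
    [0,0,0],
    [0,0,0],
  ],
  grip=[1,1,1],
)

```text
time_s: 11.6
position: [0.4502, 0.333, 0.1139]
tcp_rot: [[0.982, 0.0, 0.188], [-0.188, 0.0, 0.982], [0.0, -1.0, 0.0]]
force: [-0.5, -0.4, 1.9]
opening: 0.238
```

arm_command(
  translation=[
    [0,0.006,0],
    [0,0.012,0],
    [0,0.012,0],
  ],
  rotation=[
    [0,0,0],
    [0,0,0],
    [0,0,0],
  ],
  grip=[1,1,1],
)

```text
time_s: 11.9
position: [0.4502, 0.3331, 0.1129]
tcp_rot: [[0.982, 0.0, 0.188], [-0.188, 0.0, 0.982], [0.0, -1.0, 0.0]]
force: [-1.1, -0.2, 4.4]
opening: 0.234
```

arm_command(
  translation=[
    [0,0.006,0],
    [0,0.006,0],
    [0,0.006,0],
  ],
  rotation=[
    [0,0,0],
    [0,0,0],
    [0,0,0],
  ],
  grip=[1,1,1],
)

```text
time_s: 12.2
position: [0.4502, 0.333, 0.1123]
tcp_rot: [[0.982, 0.0, 0.188], [-0.188, 0.0, 0.982], [0.0, -1.0, 0.0]]
force: [-1.6, -0.3, 4.9]
opening: 0.238
```

arm_command(
  translation=[
    [0,0,0],
    [0,0,0],
    [0,0,0],
    [0,0,0],
    [0,0,0],
  ],
  rotation=[
    [0,0,0],
    [0,0,0],
    [0,0,0],
    [0,0,0],
    [0,0,0],
  ],
  grip=[0.5,0.4,0.3,0.2,0.1],
)

```text
time_s: 12.7
position: [0.4503, 0.3331, 0.1122]
tcp_rot: [[0.982, 0.0, 0.188], [-0.188, 0.0, 0.982], [0.0, -1.0, 0.0]]
force: [-0.2, 0.0, 3.8]
opening: 0.41
```

arm_command(
  translation=[
    [0,0,0],
    [0,0,0],
    [0,0,0],
    [0,0,0],
    [0,0,0],
  ],
  rotation=[
    [0,0,0],
    [0,0,0],
    [0,0,0],
    [0,0,0],
    [0,0,0],
  ],
  grip=[0,0,-0.2,-0.2,-0.2],
)

```text
time_s: 13.2
position: [0.45, 0.3329, 0.112]
tcp_rot: [[0.982, -0.0, 0.188], [-0.188, -0.0, 0.982], [-0.0, -1.0, -0.0]]
force: [1.4, -0.3, 0.0]
opening: 0.589
```

```bash
python3 - <<'E'
from h import *
s=bot.read_state(); print(s['time_s'],s['position'],s['force'],s['opening'])
cm=cam('wrist'); cv2.imwrite('pics/w7.png',cv2.resize(cm[0][100:300,130:380],None,fx=3,fy=3,interpolation=cv2.INTER_CUBIC))
E
```

```text
13.2 [0.45002722 0.33294575 0.11203796] [ 1.38655725 -0.34508803  0.02405767] 0.5890373872016409
```

View pics/w7.png

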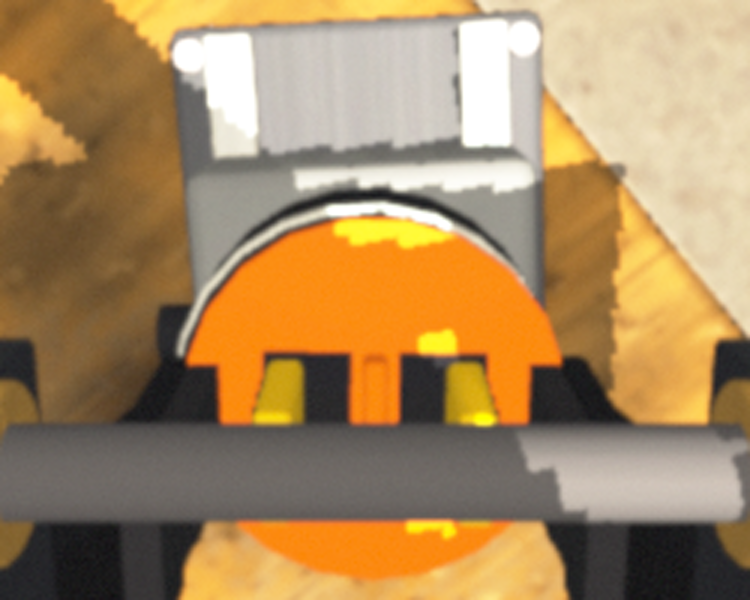

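The tabs have sprung apart, now at (280,390) and (470,390), and the disc is flush with the rim. I'm opening fully and retreating straight up.

arm_command(
  translation=[
    [0,0,0],
    [0,-0.1,0],
    [0,-0.4,0],
    [0,-0.9,0],
    [0,-1,0],
  ],
  rotation=[
    [0,0,0],
    [0,0,0],
    [0,0,0],
    [0,0,0],
    [0,0,0],
  ],
  grip=[-0.6,-0.6,-0.6,-0.6,-0.6],
)

```text
time_s: 13.75
position: [0.4525, 0.3342, 0.1967]
tcp_rot: [[0.982, 0.008, 0.188], [-0.188, 0.004, 0.982], [0.007, -1.0, 0.005]]
force: [0.5, -0.5, 0.8]
opening: 0.789
```

```bash
python3 - <<'E'
from h import *
s=bot.read_state(); print(s['time_s'],s['position'],s['force'],s['opening'])
cm=cam('wrist'); im=cm[0]; cv2.imwrite('pics/w8.png',cv2.resize(im[80:280,130:380],None,fx=3,fy=3,interpolation=cv2.INTER_CUBIC))
for k,z in(('cap_grip',.0985),('cap_disc',.0825),('camera_base',0)):
    for r in models.spot_point('wrist',k)[:2]:
        uv=np.array(r['point'])*[512,384]; print(k,round(r['conf'],2),uv.round(0),atz(cm,uv,z).round(4))
E
```

```text
13.75 [0.45250498 0.33424287 0.19667126] [ 0.49773308 -0.52255907  0.77259368] 0.788888187019317
cap_grip 0.7 [249. 192.] [0.4471 0.3314 0.0985]
cap_disc 0.93 [249. 189.] [0.4493 0.3312 0.0825]
```

View pics/w8.png

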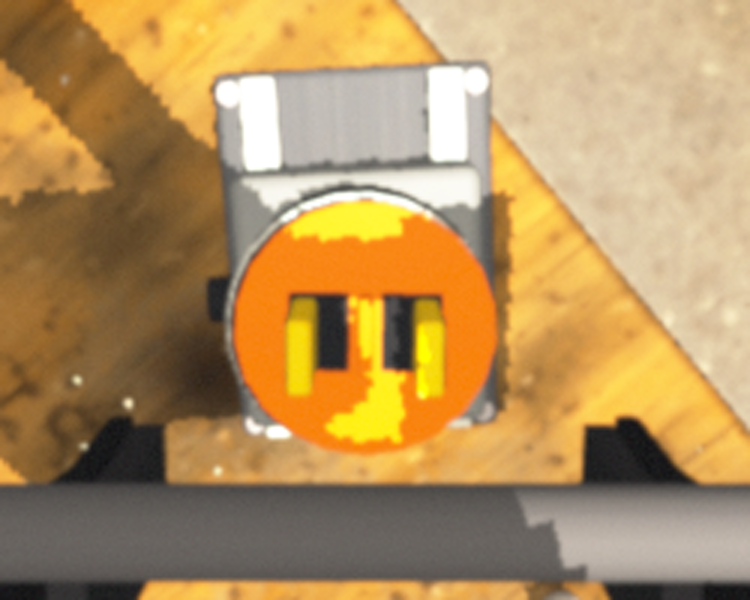

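```bash
python3 -c "
from h import *
print(bot.hand_in(), bot.read_state()['time_s'])"
```

```text
the job is handed in; nothing more can be done
the job is handed in; nothing more can be done
```

The larger orange dust cap is on the camera lens, apparently locked, and the job is handed in; the hand-in gave no verdict. I pinched and lifted it, lowered it into the opening, pressed it about 2–2.5 mm into the seal, let the tabs out and backed off straight up.

- **Forces:** the wrist force on the way in peaked at about 5–6 N, allowing for the cap's weight. There was no contact before the seal, so no search was needed to find the opening.
- **Last picture:** the disc looks concentric with the rim and level. The tab spacing compared with the disc (158 of 263 px) is close to that of the free cap (161 of 263 px), so the tabs look fully out. The disc's size in the picture also fits the locked height.
- **Position:** the network put the cap centre within about 2 mm of the measured opening.
- **Not checked:** the lock was not tug-tested, and its height was only judged to about 3 mm from the picture. The jars and block were not looked at again, but the arm never went near them. In the last picture the network did not report the camera base, so I have no fresh reading of it.

The run took about 14 s of the 61 s allowed. The gripper was open and well clear of everything at hand-in.

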